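Pin the mirror carriage of a stereo microscope's light base for transport

TASK

The stereo microscope is being packed: lock the mirror carriage inside its light base with the transport pin that lies in one of the two bench rests. Put the pin level through the slot in the base's front panel until its tip meets the carriage, feel along the slot, pressing only lightly, until the tip drops into the carriage's hidden hole, then push the pin gently fully home, shoulder against the panel, and let go. Leave the other things on the bench where they are.

Things in the scene. Friction and masses are not known exactly. Their poses are not given: they have to be found in the camera images.
- pin_grip (a point): Centre of the handle of the loose transport pin (about 70 g), the place to grip it. It lies level in a rest, its axis 46 mm above the bench, tip roughly towards the robot (yaw within 0.4 rad). Point on the pin's axis; +x runs from the tip towards the handle's end. Light-metal round handle with grip rings, 16 mm diameter, 55 mm long, this point half-way along it.
- pin_shoulder (a point): Centre of the seating face of the pin's shoulder, a disc of 24 mm diameter and 3 mm thickness between handle and shank; on the pin's axis, 30.5 mm from pin_grip towards the tip. Axes as at pin_grip.
- pin_tip (a point): Blunt end of the pin, on its axis, 40 mm from the shoulder's seating face and 70.5 mm from pin_grip. The steel shank is 10 mm thick; its last 4 mm taper to a flat 7 mm end. Axes as at pin_grip.
- slot (a point): Centre of the level slot in the front panel of the light base, on the panel's outer face, 48 mm above the bench. +x points straight out of the panel (away from the robot, yaw within 0.3 rad), +y along the slot, z up. The slot is 59 mm long, 13 mm high; the panel 5 mm thick. On the panel, 97 mm to -y, a dimmer knob sticks out 12 mm; a flat switch is 97 mm to +y.
- light_base: Light base of the stereo microscope: low white box, 220 mm deep (x), 240 wide (y), 80 high, fixed, bare metal front panel, round opal glass in the deck, empty post socket 28 mm high at the deck's rear. Origin: centre of its underside; +x out of the front panel. Its carriage slides stiffly (about 8 N sideways moves it: a pin pressed hard drags it along) and carries a mirror: over 22 N on the pin harms it.
- driver_mid (a point): Nut driver, to be left alone, in a rest just like the pin's on the other side of the bench: black bulged handle 58 mm long, steel shank 105 mm long and 10 mm thick without a shoulder. The point is near the middle of the handle.
- eyepiece_mid (a point): Black eyepiece standing upright, 38 mm diameter, 52 mm high; the point is half-way up its axis. Leave alone.
- cleaner_mid (a point): Brown lens-cleaner bottle standing upright, 42 mm diameter, 95 mm high; the point is half-way up. Leave alone.
- slide_box_mid (a point): Open grey box of glass slides, 85 x 100 x 32 mm; the point is its centre. Leave alone.
- dish_mid (a point): Shallow glass dish, 90 mm diameter, 16 mm high; the point is its centre. Leave alone.
- mirror_plate (a point): Inside the base, unseen: point straight behind the slot's centre, 24 mm in from the panel's outer face, on the front plane of the mirror carriage's flat plate (12 mm thick, 110 mm wide). Axes as at slot. The plate has one 12 mm through hole, level with the slot's centre line, anywhere within 21 mm to either side of this point: the carriage stays where it was left along y. This point does not move with it.
- pin: The transport pin as a whole. Origin and axes as at pin_shoulder: on its axis, at the shoulder's seating face, +x towards the handle's end.
- pin_rest: Rest that holds the pin, fixed, on the left or right of the base: foot plate 112 x 46 mm, 8 mm high, with two narrow V posts (6 mm thick, about 50 mm high), one under the pin's shank and one under the last 6 mm of its handle; nothing else under the handle. Origin on the bench below the pin's shoulder; axes as the pin's.
There are look-alikes about, which are no part of the job. What is shaped like the pin but green or yellow is not meant.

How it is judged:
On the way, in this order (a step that is already met when the one before it is completed fails the run):
1. the pin is lifted out of its rest (distance of pin_grip from where it was at the start of the episode above 0.05 m), for 0.1 s.
2. the pin's tip has dropped into the carriage's hole (at least 32 mm behind the panel's outer face) (x of pin_tip in the frame of slot between -0.06 and -0.032 m and y of pin_tip in the frame of slot between -0.028 and 0.028 m and z of pin_tip in the frame of slot between -0.01 and 0.01 m), for 0.1 s.
At the end, for the whole second after the job is handed in: The pin stands in the slot and in the carriage's hole, within 0.25 rad of square to the panel, its shoulder's seating face within 3 mm of the panel's outer face, released and at rest; the other things stand where they stood (x of pin_shoulder in the frame of slot between -0.003 and 0.003 m and y of pin_shoulder in the frame of slot between -0.027 and 0.027 m and z of pin_shoulder in the frame of slot between -0.006 and 0.006 m and angle between the x axis of pin_tip and the x axis of slot, either way round below 0.25 rad and linear speed of pin below 0.02 m/s); the robot touches nothing.
It fails at once if the pin is pressed against the light base or its carriage with more than 22 N (contact force between pin and light_base above 22 N).
It fails at once if one of the other things on the bench is shifted by more than 25 mm (distance of any of driver_mid, eyepiece_mid, cleaner_mid, slide_box_mid, dish_mid from where it was at the start of the episode above 0.025 m).
It also fails if it takes over 61 s, if anything falls off the work surface, if the arm or the gripper's body presses on something with over 40 N, if the wrist force passes 120 N, or if a joint passes its speed limit or range.

ROBOT

A 7-joint arm with a two-finger parallel gripper is mounted at the origin on the work surface. World frame = base frame: x ahead of the robot, y to its left, z up, the work surface at z = 0. Lengths are in m, angles in rad, forces in N, time in s.
With the tool pointing down it reaches from about 0.425 to 0.925 m from the base axis. Payload 6.8 kg.
Tool frame: the origin (TCP) lies between the finger pads; the fingertips stand 22 mm ahead of it and the grasp point (between the pads) lies 3 mm ahead of it; z points along the fingers, y is the direction in which the jaws open and shut (so a half turn about z gives the same grasp; the last joint's range is limited). The gripper opens to 85 mm and grips with 20 to 120 N. Pads are 22 mm wide; open, the fingers measure 114 mm over their backs; the gripper's body (76 mm by 85 mm) begins 54 mm behind the grasp point. The pads swing forward as they close: fully open they stand 13 mm farther back than shut.
Start: joints at [-1.362, 0.477, 0.022, 1.555, -0.011, 1.109, -0.083], TCP at [0.21, 0.641, 0.223] pointing down, gripper open.
Joint ranges: [-2.96, 2.96], [-0.34, 2.1], [-1.41, 1.46], [0.24, 2.44], [-1.37, 4.51], [0.17, 1.92], [-2.96, 2.96]. Speed limits (rad/s): [2.39, 2.39, 3.14, 3.14, 3.14, 3.14, 3.14].

INTERFACE

Orientations are given as a unit quaternion [w, x, y, z].
In Python, from station import bot gives the robot as it stands. The module is installed in compiled form; this text tells all that it offers.
- The arm moves only by the tool drive_tool, never from a script. Its argument "series" is one flat list of numbers, 7 for each row, row after row: the opening, from -1 (shut) to 1 (fully open), then the shift along the tool's x, y, z in mm, then the turn, a rotation vector about the tool's x, y, z in rad. In form: [jaw, x, y, z, wx, wy, wz, jaw, x, y, z, wx, wy, wz, ...]. A call has 1 to 12 rows; each row shifts and turns the commanded pose from where the row before left it, along the tool's axes as they then stand; what a row does not reach is not made up. A row lasts 1/8 s, in which the tool goes at most 62.5 mm and 10.7 degrees, less where a joint would pass 70% of its speed; a pose out of reach is approached as far as the arm can. A call with a gripper value outside its range is refused whole. The fingers move at their own pace and stop on an object; "force" is the grip in N (left out, the last holds). Time passes only in rows, so rows that do not move let the fingers close. It gives the time, the measured TCP pose, the force and the opening at its end, in the units of the state.
- bot.get_obs(): the state, without advancing time (a new reading comes with each control period).
- bot.read_camera(name): name is "scene" or "top"; returns a dict with "pixels" (384x512x3 uint8, blue, green, red), "camera_matrix" (3x3 intrinsics, pixels), "distortion" ([k1, k2, p1, p2, k3] as OpenCV has them; the pictures are not rectified), "rvec" (rotation vector, rad) and "tvec" (3), from world to camera coordinates, as OpenCV has them. Camera axes: x right, y down, z forward; pixel columns grow to the right and rows downward; lengths in m; the calibration is good to about 2 mm. A picture is of the moment at which its call begins. There is no depth.
- bot.hand_in(): hands the job in, once; it reports no verdict.
The state is a dict: "t": time; "q": joint angles; "joint_vel": joint speeds; "joint_torque": joint torques, N m; "eef_pos": TCP position; "tool_rot": TCP orientation; "contact_force": force on the tool from outside, world axes, zero at the start; "torque": the same for the moment, N m; "gripper_width": opening from 0.0 (shut) to 1.0 (fully open).
Only numpy, scipy, OpenCV 4.12 (cv2) and the standard library are available. Lean on these libraries where they do the work, as an engineer would, in place of code of your own. Each camera call takes 0.05 s, during which the arm holds its last target. There are 200 camera calls.

## Working session

There is one attempt and no reset: what is moved stays moved. The work goes in short steps, Python scripts to look and compute and a tool call to move; the robot and the scene stay as the last step left them, time stands still between calls to the robot, and variables do not carry over. Pictures are saved under pics/ and viewed, about 8 in all and at most 12, crops included, and the job is handed in when it is done.

Besides the shell and the picture viewer there is one more tool, called after "Call:" as name(argument=value, ...) on one line, values as JSON. drive_tool: Moves the arm, as the interface text tells. Its arguments: {"type":"object","properties":{"series":{"type":"array"},"force":{"type":"number"}},"required":["series"]}

```bash
mkdir -p pics; python3 - <<'E'
from station import bot
import cv2,pickle
o=bot.get_obs();print(o)
for n in("scene","top"):
    c=bot.read_camera(n);pickle.dump(c,open(f"{n}0.pkl","wb"));cv2.imwrite(f"pics/{n}0.png",c["pixels"])
    print(n,c["camera_matrix"],c["distortion"],c["rvec"],c["tvec"])
E
```

```text
{'t': 0.0, 'q': array([-1.36212016,  0.47777188,  0.02238525,  1.55644102, -0.01150794,
        1.109295  , -0.08312744]), 'joint_vel': array([ 0.00036895,  0.00128264, -0.00010652, -0.00103273,  0.00060086,
        0.00174403,  0.00025895]), 'joint_torque': array([-2.72436409e-04, -5.96436489e+01,  1.60749525e+00, -2.81197160e+01,
        1.23689047e-02,  9.27159155e-03,  1.52260429e-05]), 'eef_pos': array([0.21011869, 0.64083368, 0.22174994]), 'tool_rot': array([-6.85424079e-05,  1.57751151e-01,  9.87478494e-01, -8.90604957e-04]), 'contact_force': array([-0.07713381, -0.11368773,  1.06168673]), 'torque': array([-0.01230853,  0.0142054 ,  0.00572666]), 'gripper_width': 1.0015375070543466}
scene [[393.06131761   0.         252.6813755 ]
 [  0.         393.06131761 191.77498963]
 [  0.           0.           1.        ]] [-0.11816361  0.          0.          0.          0.        ] [ 0.8137732   2.55347824 -1.09392898] [ 0.48324703 -0.12768351  1.59511818]
top [[420.5463223    0.         260.82271748]
 [  0.         420.5463223  188.88585731]
 [  0.           0.           1.        ]] [-0.08600043  0.          0.          0.          0.        ] [ 2.20965141 -2.17091307  0.11367242] [-0.09876146  0.54802488  1.12327002]
```

View pics/top0.png

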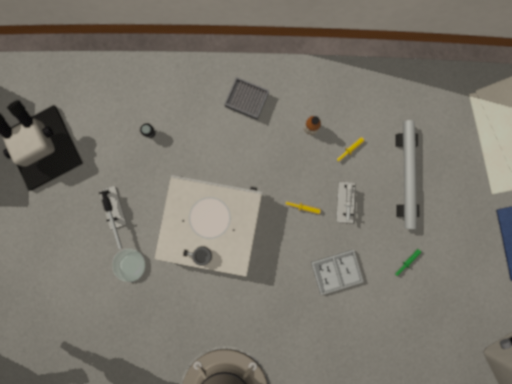

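View pics/scene0.png

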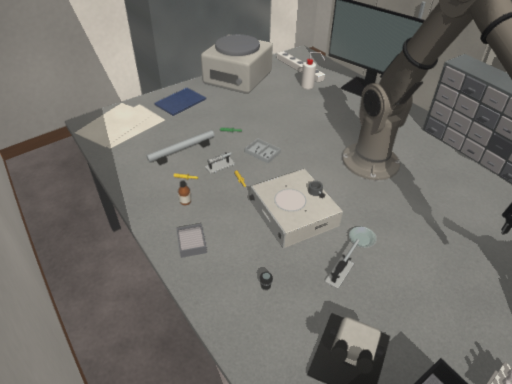

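The top view has world +x up and +y left. The base is at about (210,225) px and its front panel faces up. The pin's rest is at (346,202), and the nut driver is at left (112,205). I'll zoom in on the parts that matter.

```bash
cat > h.py <<'E'
import numpy as np,cv2,pickle
def load(n): return pickle.load(open(n,"rb"))
def ray(c,uv):
    p=cv2.undistortPoints(np.array([[uv]],float),c["camera_matrix"],np.array(c["distortion"],float))[0,0]
    R=cv2.Rodrigues(np.array(c["rvec"],float))[0];t=np.array(c["tvec"],float).ravel()
    return -R.T@t, R.T@np.array([p[0],p[1],1.])
def onz(c,uv,z):
    o,d=ray(c,uv);return o+d*(z-o[2])/d[2]
def proj(c,P):
    return cv2.projectPoints(np.array(P,float).reshape(-1,1,3),np.array(c["rvec"],float),np.array(c["tvec"],float),c["camera_matrix"],np.array(c["distortion"],float))[0][:,0]
E
python3 - <<'E'
from h import *
t=load("top0.pkl")["pixels"];s=load("scene0.pkl")["pixels"]
def crop(im,x,y,w,h,k): return cv2.resize(im[y:y+h,x:x+w],None,fx=k,fy=k,interpolation=cv2.INTER_CUBIC)
a=crop(t,325,172,45,60,10)     # 450x600
b=crop(s,200,140,40,40,8)    #320x320
cc=crop(s,240,165,40,32,8)
o=np.zeros((600,800,3),np.uint8);o[:600,:450]=a;o[:320,460:780]=b;o[330:586,460:780]=cc
cv2.imwrite("pics/c1.png",o)
cv2.imwrite("pics/c2.png",crop(t,145,165,130,120,5))
c=load("top0.pkl")
for uv in[(346,183),(346,222)]:print(onz(c,uv,.046))
for uv in[(173,178),(262,193),(248,275),(157,262)]:print(onz(c,uv,.08))
E
```

```text
[ 0.56804862 -0.31813513  0.046     ]
[ 0.46309153 -0.31827344  0.046     ]
[0.56914364 0.1405266  0.08      ]
[ 0.53442232 -0.0910608   0.08      ]
[ 0.32357806 -0.05874627  0.08      ]
[0.3522468  0.17495576 0.08      ]
```

View pics/c1.png

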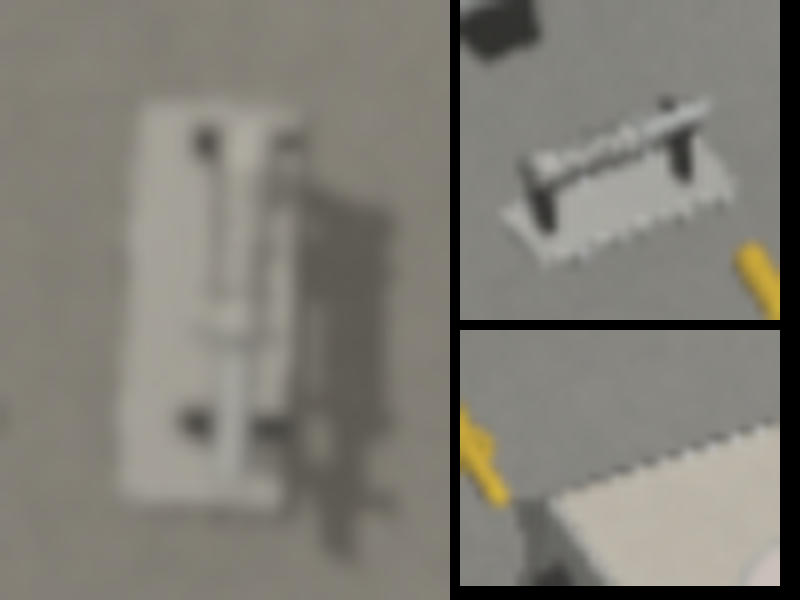

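View pics/c2.png

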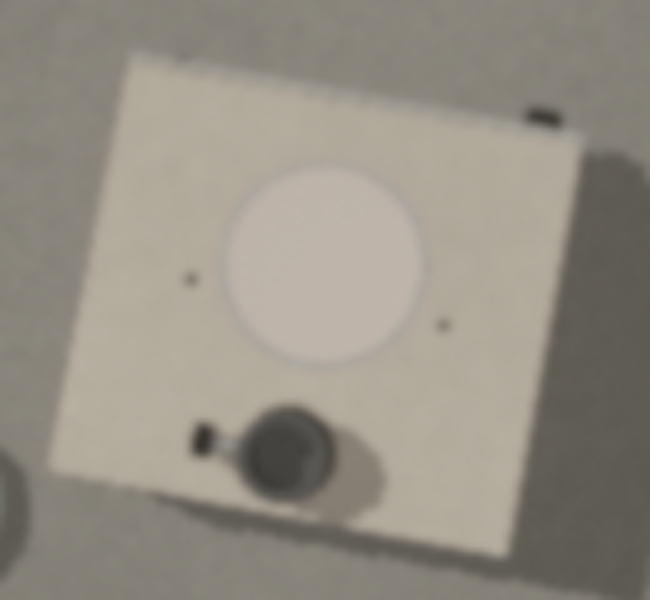

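The crop shows the bare-metal pin with its handle end at the top (≈349,183) and its shoulder at ≈(348,204). The tip points down to ≈(348,220). The base deck's corners are clear and the knob is at ≈(254,188). Next I'll fit the deck rectangle and the pin axis.

```bash
python3 - <<'E'
from h import *
c=load("top0.pkl");im=c["pixels"].astype(int)
# deck mask: warm, bright
roi=np.zeros(im.shape[:2],bool);roi[165:285,145:275]=1
sat=im[...,2]-im[...,0]; print(im[240,180],im[240,170],im[183,220],im[186,220],im[170,220],im[202,338],im[190,349])
m=((im.sum(2)>400)&roi).astype(np.uint8)
m=cv2.morphologyEx(m,cv2.MORPH_OPEN,np.ones((5,5)))
k=max(cv2.findContours(m,cv2.RETR_EXTERNAL,cv2.CHAIN_APPROX_NONE)[0],key=cv2.contourArea)[:,0]
P=np.array([onz(c,p,.08)[:2] for p in k.astype(float)])
r=cv2.minAreaRect((P*1000).astype(np.float32));print(r);print(cv2.boxPoints(r))
ctr=P.mean(0);hull=cv2.convexHull((P*1000).astype(np.float32))[:,0]
# front line fit
yaw=-0.149
for it in range(3):
    ex=np.array([np.cos(yaw),np.sin(yaw)]);ey=np.array([-ex[1],ex[0]])
    q=(P-np.array(r[0])/1000);u=q@ex;v=q@ey
    res={}
    for nm,mk,a,b in(("front",(u>.095)&(abs(v)<.09),v,u),("rear",(u<-.095)&(abs(v)<.09),v,u),("left",(v>.105)&(abs(u)<.08),u,v),("right",(v<-.105)&(abs(u)<.08),u,v)):
        res[nm]=np.polyfit(a[mk],b[mk],1)
    print(yaw,{a:b.round(4) for a,b in res.items()})
    yaw+=np.mean([-res["front"][0],-res["rear"][0],res["left"][0],res["right"][0]])
# pin centreline by hand pixel pts
f=lambda x,y:(325+(x+.5)/10-.5,172+(y+.5)/10-.5)
for n,p,z in(("hend",f(246,102),.046),("hmid",f(238,215),.046),("disc",f(233,318),.046),("tip",f(230,478),.046),("plTL",f(143,100),.008),("plBL",f(120,490),.008),("plTR",f(305,100),.008),("plBR",f(285,510),.008)):
    print(n,onz(c,p,z).round(4))
for n,p in(("pole",(211,217)),("camera",None)):
    if p: print(n,onz(c,p,.08))
print("cam",ray(c,(250,190))[0], ray(load("scene0.pkl"),(250,190))[0])
E
```

```text
[157 172 179] [158 173 180] [129 139 143] [149 160 166] [123 133 137] [143 152 155] [142 151 154]
((451.2750244140625, 48.27515411376953), (244.95449829101562, 225.57296752929688), 81.17781829833984)
[[321.03876  -55.455193]
 [543.94305  -90.05096 ]
 [581.5113   152.0055  ]
 [358.607    186.60126 ]]
-0.149 {'front': array([0.0131, 0.1104]), 'rear': array([ 0.0004, -0.1089]), 'left': array([-0.0094,  0.1204]), 'right': array([-0.016 , -0.1204])}
-0.1586983699409855 {'front': array([0.0054, 0.1104]), 'rear': array([-0.0101, -0.109 ]), 'left': array([0.0012, 0.1204]), 'right': array([-0.006 , -0.1204])}
-0.15872671471660685 {'front': array([0.0054, 0.1104]), 'rear': array([-0.0101, -0.109 ]), 'left': array([0.0012, 0.1204]), 'right': array([-0.006 , -0.1204])}
hend [ 0.5716 -0.3267  0.046 ]
hmid [ 0.541  -0.3245  0.046 ]
disc [ 0.5132 -0.3232  0.046 ]
tip [ 0.4702 -0.3225  0.046 ]
plTL [ 0.5755 -0.3066  0.008 ]
plBL [ 0.467  -0.3004  0.008 ]
plTR [ 0.5764 -0.3523  0.008 ]
plBR [ 0.4621 -0.3467  0.008 ]
pole [0.47004955 0.03924118 0.08      ]
cam [ 0.45615254 -0.06438566  1.16601886] [1.12164755 0.72899198 1.00235235]
```

Call:
drive_tool(series=[0.3,0,0,0,0,0,-0.134,0.3,0,0,0,0,0,-0.134,0.3,-43.5,-39.5,0,0,0,0,0.3,-43.5,-39.5,0,0,0,0,0.3,-43.5,-39.5,0,0,0,0,0.3,-43.5,-39.5,0,0,0,0,0.3,-43.5,-39.5,0,0,0,0,0.3,-43.5,-39.5,0,0,0,0,0.3,-43.5,-39.5,0,0,0,0,0.3,0,0,0,0,0,0], force=40)

```text
t: 1.35
eef_pos: [0.5051, 0.3444, 0.2224]
tool_rot: [0.001, 0.029, 1.0, -0.001]
contact_force: [0.2, 0.1, 0.2]
gripper_width: 0.648
```

Call:
drive_tool(series=[0.0,-6.9,-60.5,0,0,0,0,0.0,-6.9,-60.5,0,0,0,0,0.0,-6.9,-60.5,0,0,0,0,0.0,-6.9,-60.5,0,0,0,0,0.0,-6.9,-60.5,0,0,0,0,0.0,-6.9,-60.5,0,0,0,0,0.0,-6.9,-60.5,0,0,0,0,0.0,-6.9,-60.5,0,0,0,0,0.0,-6.9,-60.5,0,0,0,0,0.0,-6.9,-60.5,0,0,0,0,0.0,-6.9,-60.5,0,0,0,0,0.0,0,0,0,0,0,0])

```text
t: 2.85
eef_pos: [0.5425, -0.3234, 0.2223]
tool_rot: [-0.001, 0.028, 1.0, -0.001]
contact_force: [-0.2, 1.0, -0.4]
gripper_width: 0.502
```

```bash
python3 - <<'E'
from station import bot
o=bot.get_obs();print(o["eef_pos"],o["tool_rot"],o["q"],o["gripper_width"])
E
```

```text
[ 0.54253536 -0.32339547  0.22231157] [-5.78834983e-04  2.81863389e-02  9.99601455e-01 -1.45847015e-03] [ 0.15526929  0.42210618  0.38118124  1.68633246 -0.17141483  1.0662542
  2.10363661] 0.5015971491775463
```

Call:
drive_tool(series=[0.0,0,-1,50,0,0,0,0.0,0,0,50,0,0,0,0.0,0,0,40,0,0,0,0.0,0,0,23,0,0,0,0.0,0,0,10,0,0,0,0.0,0,0,0,0,0,0])

```text
t: 3.6
eef_pos: [0.5444, -0.3179, 0.0495]
tool_rot: [-0.0, 0.024, 1.0, 0.0]
contact_force: [-0.3, -0.0, 0.8]
gripper_width: 0.504
```

```bash
python3 - <<'E'
from station import bot
import cv2,numpy as np
o=bot.get_obs();print(o["eef_pos"],o["tool_rot"],o["contact_force"],o["gripper_width"])
t=bot.read_camera("top")["pixels"];s=bot.read_camera("scene")["pixels"]
a=cv2.resize(t[165:245,300:390],None,fx=4.4,fy=4.4,interpolation=2);b=cv2.resize(s[115:195,180:270],None,fx=4.4,fy=4.4,interpolation=2)
cv2.imwrite("pics/g1.png",np.hstack([a,b]))
E
```

```text
[ 0.54441291 -0.31788119  0.04946564] [-3.14513162e-04  2.38616419e-02  9.99715139e-01  4.04806099e-04] [-0.32676719 -0.01844817  0.83640598] 0.5042569152621832
```

View pics/g1.png

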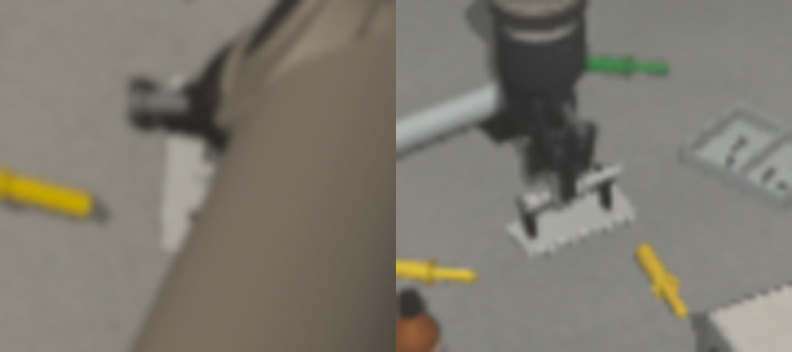

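The picture shows the fingers straddling the handle, with the pin undisturbed in its V posts. The TCP is about 6 mm off in y, so I'll correct that before closing.

Call:
drive_tool(series=[0.0,2,-6,0,0,0,0,0.0,0,0,0,0,0,0,0.0,0,0,0,0,0,0])

```text
t: 4.08
eef_pos: [0.542, -0.3252, 0.0501]
tool_rot: [0.0, 0.025, 1.0, -0.0]
contact_force: [0.1, 0.3, 0.2]
gripper_width: 0.496
```

Call:
drive_tool(series=[-1,0,0,0,0,0,0,-1,0,0,0,0,0,0,-1,0,0,0,0,0,0,-1,0,0,0,0,0,0,-1,0,0,0,0,0,0], force=60)

```text
t: 4.7
eef_pos: [0.5419, -0.3249, 0.0496]
tool_rot: [-0.0, 0.024, 1.0, 0.0]
contact_force: [1.0, 0.5, -0.1]
gripper_width: 0.004
```

```bash
python3 - <<'E'
from station import bot
import cv2,numpy as np
o=bot.get_obs();print(o["eef_pos"],o["contact_force"],o["gripper_width"])
t=bot.read_camera("top")["pixels"];s=bot.read_camera("scene")["pixels"]
a=cv2.resize(t[165:245,300:390],None,fx=4.4,fy=4.4,interpolation=2);b=cv2.resize(s[135:195,190:250],None,fx=6.6,fy=6.6,interpolation=2)[:352]
cv2.imwrite("pics/g2.png",np.hstack([a,b[:352]]) )
E
```

```text
[ 0.54192376 -0.32487478  0.04964948] [ 1.04549085  0.52384823 -0.08986683] 0.003986880002731449
```

View pics/g2.png

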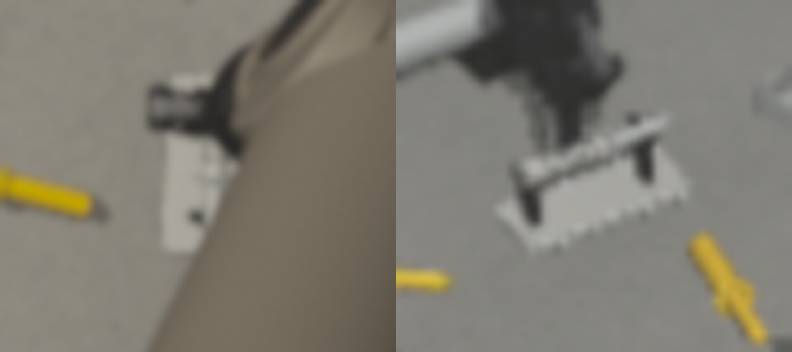

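```bash
python3 - <<'E'
from station import bot
from h import *
s=load("scene0.pkl");c=bot.read_camera("scene");pickle.dump(c,open("s1.pkl","wb"))
f=lambda p:((p-np.array([190,135]))*6.6+[396,0]).round(0).tolist()
for n,P in(("tip",(.542,-.325,.028)),("tcp",(.542,-.325,.05)),("frontfingerback",(.542,-.3105,.028)),("pin hend",(.5700,-.3262,.046)),("pin sh",(.5118,-.3230,.046)),("pin tip",(.4718,-.3210,.046))):
    print(n,f(proj(s,P)[0]))
# diff between before and now
d=np.abs(s["pixels"].astype(int)-c["pixels"]).sum(2)
b=np.vstack([cv2.resize(x["pixels"][140:180,200:250],None,fx=7.4,fy=7.4,interpolation=2) for x in (s,c)])
cv2.imwrite("pics/g3.png",b)
E
```

```text
tip [563.0, 179.0]
tcp [561.0, 150.0]
frontfingerback [576.0, 191.0]
pin hend [519.0, 171.0]
pin sh [606.0, 138.0]
pin tip [665.0, 116.0]
```

View pics/g3.png

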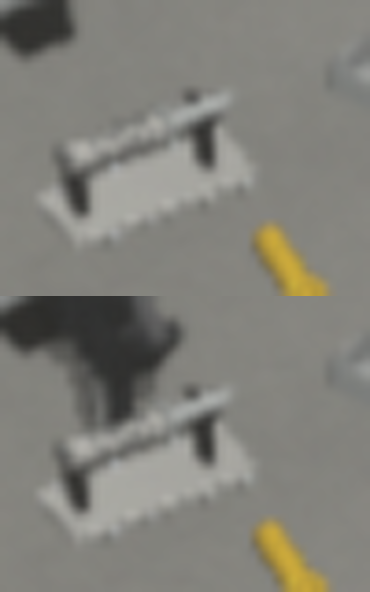

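The pictures disagree with the grasp I assumed. The pin hasn't moved, and the closed fingers appear to end just above the handle. I'll lift clear and measure where the fingertips really are relative to the reported TCP.

Call:
drive_tool(series=[-1,0,0,-40,0,0,0,-1,0,0,-40,0,0,0,-1,0,0,0,0,0,0,-1,0,0,0,0,0,0])

```text
t: 5.35
eef_pos: [0.5416, -0.3246, 0.1293]
tool_rot: [-0.0, 0.024, 1.0, 0.0]
contact_force: [-1.0, -0.4, -0.1]
gripper_width: -0.001
```

```bash
python3 - <<'E'
from station import bot
from h import *
o=bot.get_obs();e=o["eef_pos"];print(e,o["gripper_width"],o["tool_rot"])
s=load("scene0.pkl");c=bot.read_camera("scene");t=bot.read_camera("top")
d=np.abs(s["pixels"].astype(int)-c["pixels"]).sum(2)
m=((d>120)&(c["pixels"].sum(2)<230)).astype(np.uint8)
tip=e+[0,0,-.022]
print("exp tip",proj(c,tip),"exp tcp",proj(c,e), "tcp-.022up",proj(c,e+[0,0,.022]))
u,v=proj(c,tip)[0].astype(int)
for y in range(v-30,v+25,2):
    xs=np.where(m[y,u-25:u+25])[0]+u-25;print(y,(xs.min(),xs.max()) if len(xs) else None,end=" ")
b=np.hstack([cv2.resize(c["pixels"][v-45:v+30,u-35:u+40],None,fx=5.2,fy=5.2,interpolation=2)]+[cv2.resize(t["pixels"][165:240,320:395],None,fx=5.2,fy=5.2,interpolation=2)])
cv2.circle(b,(int(35*5.2),int(45*5.2)),2,(0,0,255),-1)
cv2.imwrite("pics/g4.png",b)
E
```

```text
[ 0.54162465 -0.32458575  0.12928895] -0.0010922379357720593 [-2.04797323e-04  2.43507119e-02  9.99703433e-01  2.15301260e-04]
exp tip [[214.20145218 145.82643933]] exp tcp [[213.85601946 141.1068238 ]] tcp-.022up [[213.50506654 136.29439445]]
115 (np.int64(202), np.int64(218)) 117 (np.int64(203), np.int64(218)) 119 (np.int64(204), np.int64(218)) 121 (np.int64(204), np.int64(216)) 123 (np.int64(205), np.int64(216)) 125 (np.int64(206), np.int64(217)) 127 (np.int64(207), np.int64(222)) 129 (np.int64(208), np.int64(220)) 131 (np.int64(210), np.int64(219)) 133 (np.int64(212), np.int64(216)) 135 (np.int64(213), np.int64(216)) 137 (np.int64(214), np.int64(216)) 139 (np.int64(213), np.int64(215)) 141 None 143 None 145 None 147 None 149 None 151 None 153 None 155 None 157 None 159 None 161 None 163 None 165 None 167 None 169 None
```

View pics/g4.png

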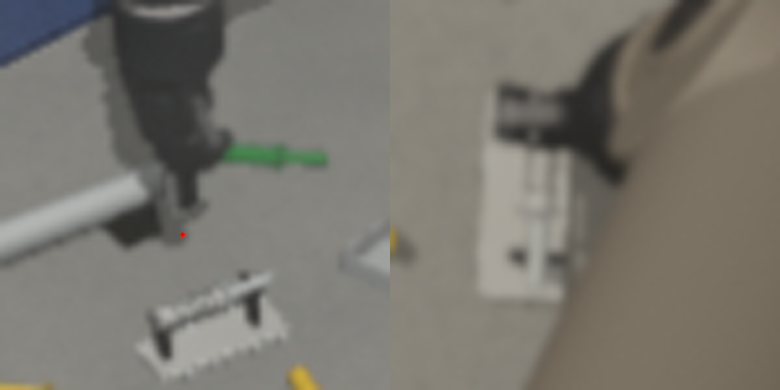

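```bash
python3 - <<'E'
from h import *
s=load("scene0.pkl");t=load("top0.pkl")
print("origin top",proj(t,[(0,0,0),(0,0,.15),(0.15,0,0)]),"scene",proj(s,[(0,0,0),(0,0,.15)]))
g=lambda P:((proj(s,P)[0]-[180,115])*4.4+[396,0]).round().tolist()
for n,dy in(("front in",.021),("front out",.0355),("back in",-.021),("back out",-.0355)):
    print(n,[g((.5444+dx,-.3179+dy,.0275+.0065)) for dx in(-.011,.011)], g((.5444,-.3179+dy,.056)),g((.5444,-.3179+dy,.075)))
# ascii-ish gray of the current image near the tool
from station import bot
c=bot.read_camera("scene");pickle.dump(c,open("s2.pkl","wb"))
G=c["pixels"].mean(2).astype(int);G0=s["pixels"].mean(2).astype(int)
for y in range(118,162,2):print(y,' '.join("%3d"%v for v in G[y,198:232:1]))
E
```

```text
origin top [[224.62845411 389.72692279]
 [220.76432979 414.08029652]
 [225.5754397  334.83649318]] scene [[370.37918015 160.6768797 ]
 [378.28659759 130.42922314]]
front in [[576.0, 215.0], [554.0, 224.0]] [564.0, 200.0] [563.0, 183.0]
front out [[585.0, 223.0], [563.0, 233.0]] [573.0, 208.0] [572.0, 191.0]
back in [[551.0, 190.0], [530.0, 199.0]] [539.0, 175.0] [537.0, 158.0]
back out [[542.0, 182.0], [521.0, 191.0]] [530.0, 167.0] [529.0, 150.0]
118 121 105  91  89  88  74  57  53  53  56  54  55  59  58  55  55  58  62  68  71  66  79 113 127 129 129 128 127 126 126 126 127 127 126
120 126 110  92  90  90  83  67  55  53  54  54  56  57  58  56  55  57  62  71  81  77  77 111 127 129 128 128 127 127 127 127 127 126 127
122 127 112  93  90  90  89  82  67  56  54  54  53  54  55  55  55  56  57  68  85  94 105 121 128 129 129 129 127 126 127 126 126 126 126
124 130 126 111  92  90  91  90  77  59  53  55  54  54  55  55  55  54  55  60  73  88  97 110 114 113 122 128 128 127 126 127 127 127 128
126 129 128 111  92  91  91  91  89  74  58  54  54  54  55  55  56  57  69  70  67  73 
[... 1731 characters left out ...]

152 128 127 128 130 130 129 130 130 130 131 130 130 129 129 128 128 129 127 129 129 130 130 130 129 129 129 119 100 104 127 130 138 148 140
154 128 128 127 128 128 129 129 129 129 130 129 130 129 129 128 127 127 129 130 128 127 128 125 133 138 136 145 149 154 165 164 155 142 133
156 128 128 130 130 129 128 128 129 130 130 130 130 129 129 129 129 127 120 120 125 125 133 161 162 148 157 153 129 105  80  72 109 126 130
158 131 131 131 130 130 130 129 130 129 128 130 131 131 134 133 139 140 139 152 149 138 148 135 138 125 127 112 108  74  52  79 149 150 136
160 131 131 131 131 129 128 128 129 127 108 114 144 168 173 160 146 139 137 115 104 105 107 124 140 148 162 164 157  99  55  70 144 163 161
```

The light patch under the dark fingers is their shadow. The dark fingertips end at about (215,139), where I expected (214,146), so they sit roughly 28 mm higher than the stated geometry gives. That matches the pin being untouched. I'll reopen and go lower in steps, watching the force.

Call:
drive_tool(series=[0,0,0,0,0,0,0,0,0,0,0,0,0,0,0,0,0,40,0,0,0,0,0,0,40,0,0,0,0,0,0,12,0,0,0,0,0,0,0,0,0,0,0,0,0,0,0,0,0])

```text
t: 6.38
eef_pos: [0.5429, -0.3257, 0.0392]
tool_rot: [0.001, 0.025, 1.0, -0.001]
contact_force: [1.7, -0.6, 0.6]
gripper_width: 0.498
```

```bash
python3 - <<'E'
from station import bot
from h import *
o=bot.get_obs();e=o["eef_pos"];print(e,o["contact_force"],o["gripper_width"])
c=bot.read_camera("scene");u,v=proj(c,e)[0].astype(int)
cv2.imwrite("pics/g5.png",cv2.resize(c["pixels"][v-30:v+25,u-30:u+40],None,fx=9,fy=9,interpolation=2))
E
```

```text
[ 0.54293043 -0.32568063  0.03924783] [ 1.68672538 -0.60524604  0.60407409] 0.4982591165160644
```

View pics/g5.png

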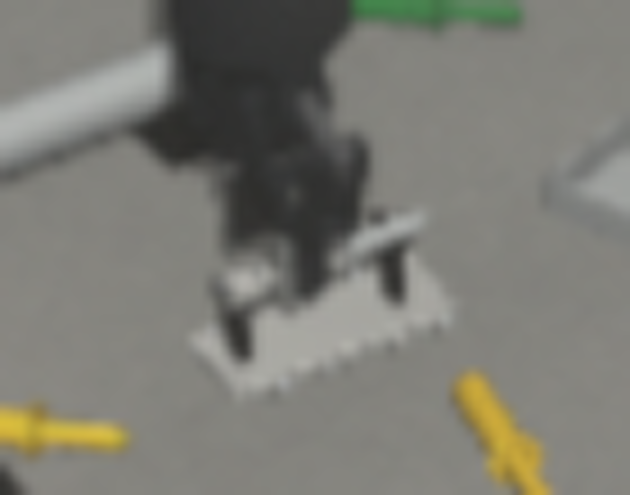

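The near finger now clearly crosses in front of the handle, with its tip at crop (308,305), level with the handle's underside. I'll lower about 9 mm more and close.

Call:
drive_tool(series=[0,0,0,6,0,0,0,0,0,0,4,0,0,0,0,0,0,0,0,0,0,-1,0,0,0,0,0,0,-1,0,0,0,0,0,0,-1,0,0,0,0,0,0,-1,0,0,0,0,0,0,-1,0,0,0,0,0,0], force=60)

```text
t: 7.42
eef_pos: [0.542, -0.3265, 0.0282]
tool_rot: [0.001, 0.025, 1.0, -0.001]
contact_force: [-0.8, -5.6, 1.6]
gripper_width: 0.161
```

Call:
drive_tool(series=[-1,0,0,0,0,0,0,-1,0,0,-10,0,0,0,-1,0,0,-30,0,0,0,-1,0,0,-40,0,0,0,-1,0,0,-40,0,0,0,-1,0,0,0,0,0,0,-1,0,0,0,0,0,0])

```text
t: 8.3
eef_pos: [0.5417, -0.3235, 0.1472]
tool_rot: [-0.0, 0.024, 1.0, 0.001]
contact_force: [0.3, -0.1, -1.4]
gripper_width: 0.155
```

```bash
python3 - <<'E'
from station import bot
from h import *
o=bot.get_obs();e=o["eef_pos"];print(e,o["contact_force"],o["gripper_width"],o["tool_rot"],o["q"])
c=bot.read_camera("scene");pickle.dump(c,open("s3.pkl","wb"));t=bot.read_camera("top");u,v=proj(c,e)[0].astype(int)
print(u,v)
pickle.dump(t,open("t3.pkl","wb"))
cv2.imwrite("pics/g6.png",np.hstack([cv2.resize(c["pixels"][v-30:v+30,u-30:u+40],None,fx=5.5,fy=5.5,interpolation=2),cv2.resize(t["pixels"][165:225,320:390],None,fx=5.5,fy=5.5,interpolation=2)]))
E
```

```text
[ 0.54174    -0.32351548  0.14724221] [ 0.29452958 -0.05595539 -1.37089761] 0.1548455505344206 [-3.97783369e-04  2.38463026e-02  9.99715238e-01  7.98839507e-04] [ 0.17853089  0.50119608  0.35711955  1.75402175 -0.21310525  0.92582813
  2.1474824 ]
213 137
```

View pics/g6.png

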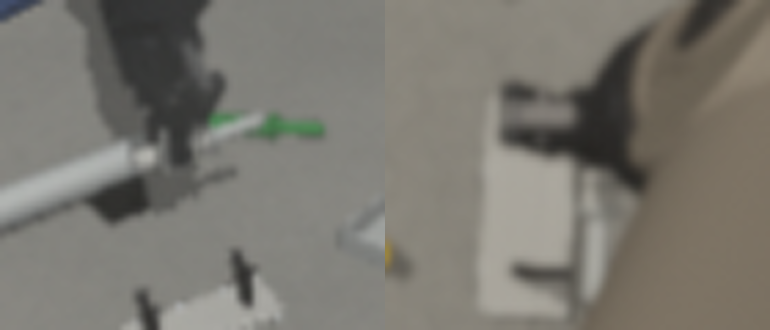

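```bash
python3 - <<'E'
from h import *
t=load("t3.pkl");s=load("s3.pkl")
def tri(a,b):
    o1,d1=ray(t,a);o2,d2=ray(s,b);k=np.linalg.lstsq(np.stack([d1,-d2],1),o2-o1,rcond=None)[0]
    p,q=o1+d1*k[0],o2+d2*k[1];return ((p+q)/2).round(4),np.linalg.norm(p-q).round(4)
print(tri((357.3,216.8),(231.2,128.5)))
print("top tip at z .165",onz(t,(357.3,216.8),.165))
yaw=-.0477;ex=np.array([np.cos(yaw),np.sin(yaw),0])
for z in(.155,.165):
  g=np.array([.542,-.3235,z])
  print(z,"scene hend,sh,tip",proj(s,[g+.0275*ex,g-.0305*ex,g-.0705*ex]).round(1).tolist(),"top",proj(t,[g-.0305*ex,g-.0705*ex]).round(1).tolist())
for n,im,(x0,x1,y0,y1) in(("top",t["pixels"],(348,366,196,224)),("scene",s["pixels"],(214,238,122,138))):
    print(n,x0,y0)
    for y in range(y0,y1):print(y,' '.join("%3d"%v for v in im[y,x0:x1].mean(1)))
E
```

```text
(array([ 0.4724, -0.3166,  0.164 ]), np.float64(0.0073))
top tip at z .165 [ 0.47519196 -0.31872822  0.165     ]
0.155 scene hend,sh,tip [[206.9, 138.0], [220.7, 133.1], [230.0, 129.8]] top [[357.6, 201.9], [356.8, 218.4]]
0.165 scene hend,sh,tip [[206.7, 135.8], [220.6, 130.9], [229.9, 127.6]] top [[358.7, 201.7], [357.9, 218.3]]
top 348 196
196 162 163 164 164 160 147 120 107 118 123 112  97  85  70  52  41  40  45
197 163 164 164 164 161 148 121 113 131 136 123 107  97  84  65  50  41  40
198 163 164 165 164 161 148 121 113 130 135 119 105  99  92  82  70  56  47
199 163 164 164 164 161 149 123 116 135 140 122 108 103 101 100  95  82  66
200 162 164 164 164 162 151 126 122 143 148 130 114 110 109 112 114 106  92
201 162 163 164 164 163 153 130 127 147 152 136 120 113 112 117 122 119 107
202 162 163 164 163 163 155 134 131 145 151 141 124 113 112 115 121 120 111
203 162 163 163 163 162 155 133 125 134 142 139 126 115 112 113 116 116 108
204 162 163 163 163 162 153 128 115 124 135 138 130 119 115 115 115 111 102
205 162 163 164 162 161 151 124 110 124 143 150 141 127 122 120 114 106
[... 2286 characters left out ...]

131  56  53  56  75 104 115 136 144 154 155 146 134 130 114 103 101  94  89  84  96 108 112 112 102
132  59  55  59  87 118 129 147 138 136 134 128 123 126 122 118 118 115 109 103 114 124 127 126 119
133  61  55  59  85 120 126 133 122 119 126 128 129 129 128 127 128 127 126 121 125 128 128 128 128
134  61  55  55  70 108 111 117 114 114 124 128 129 130 130 131 130 129 130 130 129 129 129 129 130
135  63  54  54  65 102 115 122 122 122 125 127 128 130 130 132 131 131 130 130 131 131 130 130 130
136  68  58  61  76 101 121 128 127 126 126 126 126 129 131 130 131 130 131 130 130 131 130 131 131
137  84  80  81  87  96 118 126 125 116 116 112 112 124 129 131 130 130 131 131 130 129 131 131 130
```

The pin is lifted, and the tip position measured in both cameras matches the expected level pose to within about 2 mm. Next I'll turn to the panel's yaw and carry the pin to a point in front of the slot.

Call:
drive_tool(series=[-1,0,0,0,0,0,0.11,-1,-10.5,50.4,0,0,0,0,-1,-10.5,50.4,0,0,0,0,-1,-10.5,50.4,0,0,0,0,-1,-10.5,50.4,0,0,0,0,-1,-10.5,50.4,0,0,0,0,-1,-10.5,50.4,0,0,0,0,-1,-10.5,50.4,0,0,0,0,-1,0,0,0,0,0,0,-1,0,0,0,0,0,0])

```text
t: 9.65
eef_pos: [0.6694, 0.0115, 0.1464]
tool_rot: [-0.001, 0.079, 0.997, -0.001]
contact_force: [-0.8, -0.3, 0.1]
gripper_width: 0.158
```

```bash
cat >> h.py <<'E'
S0=np.array([.5606,.0308,.048]);YS=-.158
EX=np.array([np.cos(YS),np.sin(YS),0]);EY=np.array([-EX[1],EX[0],0])
def rel(o):
    e=np.array(o["eef_pos"]);w,x,y,z=o["tool_rot"]
    d=e-S0;f=np.array(o["contact_force"])
    print("t%.2f tcp rel slot: x %.1f y %.1f  z %.1f mm yaw(tool-slot) %.3f F: x %.1f y %.1f z %.1f"%(o["t"],d@EX*1e3,d@EY*1e3,e[2]*1e3,2*np.arctan2(y,x)-np.pi-YS-0*1,f@EX,f@EY,f[2]),"rot",np.round(o["tool_rot"],4),"w %.3f"%o["gripper_width"])
E
python3 - <<'E'
from station import bot
from h import *
o=bot.get_obs();rel(o)
s=load("scene0.pkl")
print("slot ends",proj(s,[S0,S0+.0295*EY,S0-.0295*EY,S0-.097*EY+.012*EX]))
E
```

```text
t9.65 tcp rel slot: x 110.4 y -1.9  z 146.4 mm yaw(tool-slot) -0.000 F: x -0.8 y -0.4 z 0.1 rot [-1.200e-03  7.920e-02  9.969e-01 -5.000e-04] w 0.158
slot ends [[266.25296441 214.90776388]
 [270.46105049 220.81058202]
 [262.16274812 209.16996808]
 [250.13333873 197.69193544]]
```

Call:
drive_tool(series=[-1,0,2,50,0,0,0,-1,0,0,40,0,0,0,-1,0,0,20,0,0,0,-1,0,0,6,0,0,0,-1,0,0,0,0,0,0,-1,0,0,0,0,0,0])

```text
t: 10.4
eef_pos: [0.6718, 0.0137, 0.0333]
tool_rot: [0.001, 0.079, 0.997, 0.0]
contact_force: [-0.1, -1.0, -0.7]
gripper_width: 0.158
```

```bash
python3 - <<'E'
from station import bot
from h import *
o=bot.get_obs();rel(o)
s=load("scene0.pkl");c=bot.read_camera("scene");t=bot.read_camera("top")
pickle.dump(c,open("s4.pkl","wb"));pickle.dump(t,open("t4.pkl","wb"))
a,b=[cv2.resize(x["pixels"][182:242,222:292],None,fx=5.6,fy=5.6,interpolation=2) for x in(s,c)]
cv2.imwrite("pics/g7.png",np.hstack([a,b]))
g=np.array(o["eef_pos"])+[0,0,.0178]
print("exp hend,sh,tip",proj(c,[g+.0275*EX,g-.0305*EX,g-.0705*EX]))
print("top",proj(t,[g+.0275*EX,g-.0305*EX,g-.0705*EX,S0]))
E
```

```text
t10.40 tcp rel slot: x 112.5 y 0.6  z 33.3 mm yaw(tool-slot) -0.001 F: x 0.0 y -1.0 z -0.7 rot [1.300e-03 7.940e-02 9.968e-01 2.000e-04] w 0.158
exp hend,sh,tip [[227.72048276 228.40154979]
 [244.05081891 222.48362733]
 [255.04594994 218.49191084]]
top [[225.43300041 132.0788183 ]
 [221.48508302 153.0450994 ]
 [218.74971939 167.63628362]
 [216.18185784 183.22555913]]
```

View pics/g7.png

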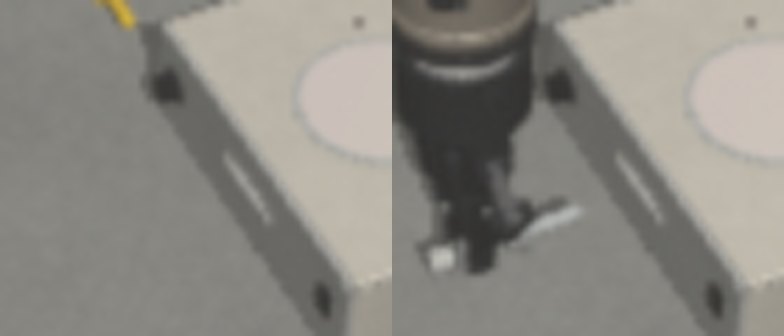

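Slot (light strip) centre is at ≈(266.3,215.4) px, and the projection gave (266.3,214.9). The pin tip is at ≈(255.9,219.1), expected (255.0,218.5). I'll do a subpixel height check before entering the slot.

```bash
python3 - <<'E'
from h import *
c=load("s4.pkl");s=load("scene0.pkl");G=c["pixels"].mean(2);G0=s["pixels"].mean(2)
for y in range(213,228):print(y,' '.join("%3d"%v for v in G[y,242:262]))
g=np.array([.6718,.0137,.0333+.0178])
for z in(0,):
    for a in(.0325,.0405,.05,.06,.0705):print(a,proj(c,g-a*EX)[0].round(2))
# slot centroid
m=np.zeros(G.shape,bool);m[205:226,258:275]=1
print("slot");
for y in range(207,224):print(y,' '.join("%3d"%v for v in G0[y,258:276]))
E
```

```text
213  85 115 129 131 132 132 132 131 130 131 131 131 130 129 130 128 121 108 102 101
214  97 124 131 133 133 134 132 131 131 131 132 131 131 130 130 130 129 117 105 102
215 102 124 131 132 133 132 132 131 132 132 131 131 131 130 130 130 130 127 109 102
216 101 116 127 129 130 131 131 130 130 130 130 131 130 129 129 131 132 131 123 107
217  99 102 105 103 113 127 128 127 112 108 110 125 132 132 131 132 132 132 129 110
218  98  97  86  76  85 118 112 106  98  97 105 127 143 139 133 132 134 133 132 125
219  91  93  80  67  68  91  96 101 106 118 147 163 171 159 142 136 134 133 133 131
220  89  98  93  74  64  82 113 145 158 165 176 176 168 151 139 135 134 134 133 131
221  79  88  87  70  74 120 158 175 177 171 165 156 140 135 133 133 133 134 133 133
222  68  70  68  74 121 159 168 167 162 144 140 137 131 132 132 132 132 132 133 132
223  60  59  69 116 145 154 145 137 139 133 133 133 133 133 132 131 131 132 132 132
224  59  70 100 134 136 135 132 131 133 132 131 133 133 132 132 132 132 132 132 132
225  91 121 126 128 129 131 134 134 135 134 133 133 133 132 132 132 131 132 132 132
226 115 
[... 867 characters left out ...]
 166 178 181 181
215 131 127 109 102 102 102 111 134 146 124 108 104 108 138 159 171 178 181
216 131 131 123 107 103 102 103 114 142 148 122 106 105 116 140 163 176 180
217 131 131 129 110 103 102 101 104 124 148 130 110 104 105 119 155 163 176
218 133 132 131 124 109 102 102 101 108 131 145 122 107 104 108 138 157 167
219 134 133 133 130 122 107 102 102 103 112 134 124 111 105 105 115 139 160
220 134 133 132 132 128 118 105 102 102 103 111 135 117 106 104 105 117 146
221 132 133 133 132 130 125 108 102 102 102 104 127 119 107 104 104 105 122
222 131 132 132 131 131 130 123 108 102 102 102 109 108 105 103 103 103 108
223 130 132 131 131 131 131 130 120 105 102 102 103 103 103 103 103 103 104
```

Call:
drive_tool(series=[-1,0,-21,3.1,0,0,0,-1,30,0,0,0,0,0,-1,0,0,0,0,0,0,-1,0,0,0,0,0,0])

```text
t: 11.0
eef_pos: [0.6383, -0.0032, 0.029]
tool_rot: [0.001, 0.08, 0.997, -0.0]
contact_force: [0.6, 0.4, -0.9]
gripper_width: 0.154
```

```bash
python3 - <<'E'
from station import bot
from h import *
rel(bot.get_obs())
E
```

```text
t11.00 tcp rel slot: x 82.1 y -21.4  z 29.0 mm yaw(tool-slot) -0.002 F: x 0.5 y 0.5 z -0.9 rot [ 6.000e-04  7.970e-02  9.968e-01 -1.000e-04] w 0.154
```

Call:
drive_tool(series=[-1,0,1.2,-1.2,0,0,0,-1,5,0,0,0,0,0,-1,3,0,0,0,0,0,-1,3,0,0,0,0,0,-1,3,0,0,0,0,0,-1,0,0,0,0,0,0])

```text
t: 11.75
eef_pos: [0.6245, 0.0012, 0.0302]
tool_rot: [0.001, 0.079, 0.997, 0.0]
contact_force: [2.1, -0.7, 0.4]
gripper_width: 0.16
```

```bash
python3 - <<'E'
from station import bot
from h import *
rel(bot.get_obs())
E
```

```text
t11.75 tcp rel slot: x 67.8 y -19.2  z 30.2 mm yaw(tool-slot) -0.001 F: x 2.2 y -0.4 z 0.4 rot [6.000e-04 7.930e-02 9.968e-01 1.000e-04] w 0.160
```

Call:
drive_tool(series=[-1,2,-0.5,0,0,0,0,-1,2,0,0,0,0,0,-1,2,0,0,0,0,0,-1,0,0,0,0,0,0])

```text
t: 12.25
eef_pos: [0.6178, 0.0017, 0.0298]
tool_rot: [-0.0, 0.079, 0.997, 0.0]
contact_force: [0.8, -0.6, 2.1]
gripper_width: 0.159
```

```bash
python3 - <<'E'
from station import bot
from h import *
rel(bot.get_obs())
E
```

```text
t12.25 tcp rel slot: x 61.0 y -19.7  z 29.8 mm yaw(tool-slot) -0.001 F: x 0.9 y -0.5 z 2.1 rot [-2.000e-04  7.930e-02  9.969e-01  0.000e+00] w 0.159
```

Call:
drive_tool(series=[-1,3,0,0,0,0,0,-1,3,0,0,0,0,0,-1,2,0,0,0,0,0,-1,1,0,0,0,0,0,-1,0,0,0,0,0,0])

```text
t: 12.88
eef_pos: [0.6091, 0.0032, 0.0298]
tool_rot: [-0.0, 0.079, 0.997, 0.0]
contact_force: [0.6, -0.5, 3.3]
gripper_width: 0.158
```

```bash
python3 - <<'E'
from station import bot
from h import *
rel(bot.get_obs())
E
```

```text
t12.88 tcp rel slot: x 52.2 y -19.7  z 29.8 mm yaw(tool-slot) -0.001 F: x 0.6 y -0.4 z 3.3 rot [-0.000e+00  7.930e-02  9.969e-01  1.000e-04] w 0.158
```

Call:
drive_tool(series=[-1,0,0,-0.8,0,0,0,-1,1,0,0,0,0,0,-1,1,0,0,0,0,0,-1,0,0,0,0,0,0])

```text
t: 13.38
eef_pos: [0.6067, 0.0034, 0.0304]
tool_rot: [-0.0, 0.079, 0.997, -0.0]
contact_force: [1.7, -1.4, 2.2]
gripper_width: 0.154
```

```bash
python3 - <<'E'
from station import bot
from h import *
rel(bot.get_obs())
E
```

```text
t13.38 tcp rel slot: x 49.8 y -19.8  z 30.4 mm yaw(tool-slot) -0.001 F: x 1.9 y -1.1 z 2.2 rot [-4.000e-04  7.930e-02  9.968e-01 -0.000e+00] w 0.154
```

Call:
drive_tool(series=[-1,1,0,-0.4,0,0,0,-1,0,0,0,0,0,0])

```text
t: 13.62
eef_pos: [0.6056, 0.0036, 0.0308]
tool_rot: [-0.0, 0.079, 0.997, -0.0]
contact_force: [0.8, 0.5, 1.0]
gripper_width: 0.158
```

Call:
drive_tool(series=[-1,1,0,0,0,0,0,-1,0,0,0,0,0,0])

```text
t: 13.88
eef_pos: [0.6052, 0.0037, 0.031]
tool_rot: [0.0, 0.079, 0.997, -0.0]
contact_force: [2.1, -1.2, 1.2]
gripper_width: 0.157
```

Call:
drive_tool(series=[-1,1,0,0,0,0,0,-1,0,0,0,0,0,0])

```text
t: 14.12
eef_pos: [0.6051, 0.0037, 0.0313]
tool_rot: [0.001, 0.079, 0.997, -0.0]
contact_force: [4.6, -1.1, -0.5]
gripper_width: 0.157
```

The tip meets the carriage at TCP x≈48 mm from the panel, at about 2.5 N per mm of command. Holding roughly 4.5 N, I'll sweep towards +y.

Call:
drive_tool(series=[-1,0,1.3,0,0,0,0,-1,0,1.3,0,0,0,0,-1,0,1.3,0,0,0,0,-1,0,1.3,0,0,0,0])

```text
t: 14.62
eef_pos: [0.6057, 0.0073, 0.0312]
tool_rot: [0.001, 0.08, 0.997, -0.001]
contact_force: [4.3, -5.4, -0.1]
gripper_width: 0.154
```

```bash
python3 - <<'E'
from station import bot
from h import *
rel(bot.get_obs())
E
```

```text
t14.62 tcp rel slot: x 48.2 y -16.1  z 31.2 mm yaw(tool-slot) -0.001 F: x 5.1 y -4.6 z -0.1 rot [ 8.000e-04  7.960e-02  9.968e-01 -9.000e-04] w 0.154
```

Call:
drive_tool(series=[-1,0,1.3,0,0,0,0,-1,0,1.3,0,0,0,0,-1,0,1.3,0,0,0,0,-1,0,1.3,0,0,0,0])

```text
t: 15.12
eef_pos: [0.6065, 0.0124, 0.0312]
tool_rot: [0.001, 0.08, 0.997, -0.001]
contact_force: [5.2, -3.7, 0.4]
gripper_width: 0.159
```

```bash
python3 - <<'E'
from station import bot
from h import *
rel(bot.get_obs())
E
```

```text
t15.12 tcp rel slot: x 48.3 y -11.0  z 31.2 mm yaw(tool-slot) -0.001 F: x 5.7 y -2.8 z 0.4 rot [ 8.000e-04  7.960e-02  9.968e-01 -9.000e-04] w 0.159
```

Call:
drive_tool(series=[-1,-0.3,1.3,0,0,0,0,-1,0,1.3,0,0,0,0,-1,0,1.3,0,0,0,0,-1,0,1.3,0,0,0,0])

```text
t: 15.62
eef_pos: [0.6074, 0.0176, 0.0312]
tool_rot: [0.001, 0.08, 0.997, -0.001]
contact_force: [4.5, -3.8, -0.3]
gripper_width: 0.158
```

```bash
python3 - <<'E'
from station import bot
from h import *
rel(bot.get_obs())
E
```

```text
t15.62 tcp rel slot: x 48.3 y -5.7  z 31.2 mm yaw(tool-slot) -0.001 F: x 5.0 y -3.0 z -0.3 rot [ 5.000e-04  7.950e-02  9.968e-01 -9.000e-04] w 0.158
```

Call:
drive_tool(series=[-1,0,1.3,0,0,0,0,-1,0,1.3,0,0,0,0,-1,0,1.3,0,0,0,0,-1,0,1.3,0,0,0,0])

```text
t: 16.12
eef_pos: [0.6083, 0.0226, 0.0312]
tool_rot: [0.001, 0.08, 0.997, -0.001]
contact_force: [4.3, -4.9, -0.1]
gripper_width: 0.155
```

```bash
python3 - <<'E'
from station import bot
from h import *
rel(bot.get_obs())
E
```

```text
t16.12 tcp rel slot: x 48.4 y -0.6  z 31.2 mm yaw(tool-slot) -0.001 F: x 5.0 y -4.1 z -0.1 rot [ 6.000e-04  7.950e-02  9.968e-01 -9.000e-04] w 0.155
```

Call:
drive_tool(series=[-1,0,1.3,0,0,0,0,-1,0,1.3,0,0,0,0,-1,0,1.3,0,0,0,0,-1,0,1.3,0,0,0,0])

```text
t: 16.62
eef_pos: [0.6091, 0.0277, 0.0312]
tool_rot: [0.001, 0.08, 0.997, -0.001]
contact_force: [4.3, -3.9, 0.9]
gripper_width: 0.156
```

```bash
python3 - <<'E'
from station import bot
from h import *
rel(bot.get_obs())
E
```

```text
t16.62 tcp rel slot: x 48.4 y 4.6  z 31.2 mm yaw(tool-slot) -0.001 F: x 4.9 y -3.2 z 0.9 rot [ 6.000e-04  7.960e-02  9.968e-01 -9.000e-04] w 0.156
```

Call:
drive_tool(series=[-1,0,1.3,0,0,0,0,-1,0,1.3,0,0,0,0,-1,0,1.3,0,0,0,0])

```text
t: 17.0
eef_pos: [0.6098, 0.0316, 0.0312]
tool_rot: [0.001, 0.08, 0.997, -0.001]
contact_force: [5.0, -4.2, -0.0]
gripper_width: 0.156
```

```bash
python3 - <<'E'
from station import bot
from h import *
rel(bot.get_obs())
E
```

```text
t17.00 tcp rel slot: x 48.4 y 8.5  z 31.2 mm yaw(tool-slot) -0.001 F: x 5.6 y -3.3 z -0.0 rot [ 6.000e-04  7.960e-02  9.968e-01 -9.000e-04] w 0.156
```

Call:
drive_tool(series=[-1,0,1.3,0,0,0,0,-1,0,1.3,0,0,0,0,-1,0,1.3,0,0,0,0])

```text
t: 17.38
eef_pos: [0.6104, 0.0354, 0.0312]
tool_rot: [0.001, 0.08, 0.997, -0.001]
contact_force: [4.1, -4.4, -0.3]
gripper_width: 0.16
```

```bash
python3 - <<'E'
from station import bot
from h import *
rel(bot.get_obs())
E
```

```text
t17.38 tcp rel slot: x 48.4 y 12.4  z 31.2 mm yaw(tool-slot) -0.001 F: x 4.7 y -3.7 z -0.3 rot [ 6.000e-04  7.960e-02  9.968e-01 -1.000e-03] w 0.160
```

Call:
drive_tool(series=[-1,0,1.3,0,0,0,0,-1,0,1.3,0,0,0,0,-1,0,1.3,0,0,0,0])

```text
t: 17.75
eef_pos: [0.6106, 0.0395, 0.0311]
tool_rot: [0.0, 0.08, 0.997, -0.001]
contact_force: [2.0, -2.6, 0.5]
gripper_width: 0.158
```

```bash
python3 - <<'E'
from station import bot
from h import *
rel(bot.get_obs())
E
```

```text
t17.75 tcp rel slot: x 48.0 y 16.4  z 31.1 mm yaw(tool-slot) -0.001 F: x 2.4 y -2.2 z 0.5 rot [ 2.000e-04  7.960e-02  9.968e-01 -9.000e-04] w 0.158
```

The force dropped and x moved in at y≈16. I'll hold briefly and press lightly there.

Call:
drive_tool(series=[-1,0,0.3,0,0,0,0,-1,1,0,0,0,0,0,-1,0,0,0,0,0,0])

```text
t: 18.12
eef_pos: [0.6088, 0.0419, 0.0308]
tool_rot: [-0.001, 0.079, 0.997, 0.0]
contact_force: [0.2, 0.4, 1.0]
gripper_width: 0.158
```

```bash
python3 - <<'E'
from station import bot
from h import *
rel(bot.get_obs())
E
```

```text
t18.12 tcp rel slot: x 45.8 y 18.5  z 30.8 mm yaw(tool-slot) -0.001 F: x 0.1 y 0.4 z 1.0 rot [-7.000e-04  7.920e-02  9.969e-01  1.000e-04] w 0.158
```

It dropped in. I'll push gently home, with contact expected at TCP x≈32.

Call:
drive_tool(series=[-1,1.5,0,0,0,0,0,-1,1.5,0,0,0,0,0,-1,0,0,0,0,0,0])

```text
t: 18.5
eef_pos: [0.6061, 0.0422, 0.0309]
tool_rot: [-0.0, 0.079, 0.997, 0.0]
contact_force: [-0.0, 1.1, 0.8]
gripper_width: 0.159
```

```bash
python3 - <<'E'
from station import bot
from h import *
rel(bot.get_obs())
E
```

```text
t18.50 tcp rel slot: x 43.2 y 18.5  z 30.9 mm yaw(tool-slot) -0.001 F: x -0.2 y 1.1 z 0.8 rot [-3.000e-04  7.930e-02  9.969e-01  1.000e-04] w 0.159
```

Call:
drive_tool(series=[-1,1.5,0,0,0,0,0,-1,1.5,0,0,0,0,0,-1,0,0,0,0,0,0])

```text
t: 18.88
eef_pos: [0.6034, 0.0426, 0.031]
tool_rot: [-0.0, 0.079, 0.997, 0.0]
contact_force: [0.2, 0.5, 0.4]
gripper_width: 0.159
```

```bash
python3 - <<'E'
from station import bot
from h import *
rel(bot.get_obs())
E
```

```text
t18.88 tcp rel slot: x 40.4 y 18.3  z 31.0 mm yaw(tool-slot) -0.001 F: x 0.1 y 0.6 z 0.4 rot [-1.000e-04  7.930e-02  9.969e-01  0.000e+00] w 0.159
```

Call:
drive_tool(series=[-1,1.5,0,0,0,0,0,-1,1.5,0,0,0,0,0,-1,1.5,0,0,0,0,0,-1,1,0,0,0,0,0,-1,0,0,0,0,0,0])

```text
t: 19.5
eef_pos: [0.598, 0.0434, 0.031]
tool_rot: [-0.0, 0.079, 0.997, 0.0]
contact_force: [1.6, -0.2, 0.7]
gripper_width: 0.161
```

Call:
drive_tool(series=[-1,1,0,0,0,0,0,-1,1,0,0,0,0,0,-1,0,0,0,0,0,0])

```text
t: 19.88
eef_pos: [0.5961, 0.0437, 0.031]
tool_rot: [-0.0, 0.079, 0.997, 0.0]
contact_force: [1.2, 0.7, 1.9]
gripper_width: 0.158
```

```bash
python3 - <<'E'
from station import bot
from h import *
rel(bot.get_obs())
E
```

```text
t19.88 tcp rel slot: x 33.0 y 18.3  z 31.0 mm yaw(tool-slot) -0.001 F: x 1.1 y 0.8 z 1.9 rot [-0.      0.0793  0.9968  0.    ] w 0.158
```

Call:
drive_tool(series=[-1,1,0,0,0,0,0,-1,0,0,0,0,0,0])

```text
t: 20.12
eef_pos: [0.5958, 0.0437, 0.0312]
tool_rot: [0.001, 0.079, 0.997, 0.0]
contact_force: [3.0, -0.5, 0.9]
gripper_width: 0.159
```

Call:
drive_tool(series=[-1,1,0,0,0,0,0,-1,0,0,0,0,0,0])

```text
t: 20.38
eef_pos: [0.5957, 0.0437, 0.0314]
tool_rot: [0.002, 0.079, 0.997, 0.0]
contact_force: [4.4, -0.2, 0.1]
gripper_width: 0.159
```

Call:
drive_tool(series=[-1,1,0,0,0,0,0,-1,0,0,0,0,0,0])

```text
t: 20.62
eef_pos: [0.5957, 0.0437, 0.0317]
tool_rot: [0.003, 0.08, 0.997, 0.0]
contact_force: [7.3, -1.3, -1.0]
gripper_width: 0.155
```

The shoulder is against the panel: x stopped at 32.6 mm with the force rising to 7 N. I'll relieve the preload, release and lift away.

Call:
drive_tool(series=[-1,-2.3,0,0,0,0,0,-1,0,0,0,0,0,0,0,0,0,0,0,0,0,0,0,0,0,0,0,0,0,0,0,0,0,0,0,0,0,0,0,0,0,0,0,0,-10,0,0,0,0,0,0,-20,0,0,0,0,0,0,-40,0,0,0,0,0,0,-50,0,0,0,0,0,0,0,0,0,0,0,0,0,0,0,0,0])

```text
validation failed for argument at $.se...
```

Call:
drive_tool(series=[0,-60,0,-10,0,0,0,0,-50,0,-10,0,0,0,0,-30,0,0,0,0,0,0,0,0,0,0,0,0,0,0,0,0,0,0,0])

```text
t: 21.25
eef_pos: [0.7295, 0.0221, 0.0499]
tool_rot: [-0.002, 0.079, 0.997, -0.0]
contact_force: [-0.6, -0.0, 0.1]
gripper_width: 0.499
```

```bash
python3 - <<'E'
from station import bot
from h import *
o=bot.get_obs();rel(o)
s=load("scene0.pkl");c=bot.read_camera("scene");t=bot.read_camera("top")
sh=S0+.018*EY
print("exp sh, hend scene",proj(c,[sh,sh+.058*EX]),"top",proj(t,[sh,sh+.058*EX]))
a,b=[cv2.resize(x["pixels"][182:242,222:292],None,fx=5.6,fy=5.6,interpolation=2) for x in(c,t)]
b=cv2.resize(t["pixels"][150:210,180:250],None,fx=5.6,fy=5.6,interpolation=2)
cv2.imwrite("pics/g8.png",np.hstack([a,b]))
E
```

```text
t21.25 tcp rel slot: x 168.2 y 18.0  z 49.9 mm yaw(tool-slot) -0.001 F: x -0.6 y -0.1 z 0.1 rot [-1.700e-03  7.930e-02  9.968e-01 -1.000e-04] w 0.499
exp sh, hend scene [[268.8063327  218.48949555]
 [253.05270447 224.29017455]] top [[209.54673651 182.04487944]
 [213.53959307 160.83743592]]
```

View pics/g8.png

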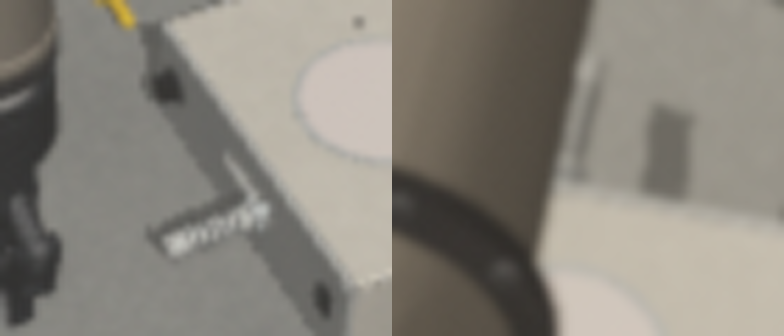

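The pull-back ran without the separate release, because the first call had 13 rows and was refused. The pin still stands in the slot: the handle runs (253,225)→(269,218.6) px, as expected for a seated pin. To be sure of the seat, I'll press its end gently with the closed fingers.

Call:
drive_tool(series=[-1,0,0,19,0,0,0,-1,0,0,0,0,0,0,-1,0,0,0,0,0,0,-1,0,0,0,0,0,0,-1,45,0,0,0,0,0,-1,35,0,0,0,0,0,-1,8,0,0,0,0,0,-1,0,0,0,0,0,0,-1,0,0,0,0,0,0])

```text
t: 22.48
eef_pos: [0.6461, 0.0356, 0.0324]
tool_rot: [0.001, 0.079, 0.997, 0.0]
contact_force: [-0.1, -0.3, 0.2]
gripper_width: -0.001
```

```bash
python3 - <<'E'
from station import bot
from h import *
rel(bot.get_obs())
E
```

```text
t22.48 tcp rel slot: x 83.7 y 18.2  z 32.4 mm yaw(tool-slot) -0.001 F: x -0.0 y -0.3 z 0.2 rot [9.000e-04 7.950e-02 9.968e-01 0.000e+00] w -0.001
```

Call:
drive_tool(series=[-1,3,0,0,0,0,0,-1,3,0,0,0,0,0,-1,2,0,0,0,0,0,-1,2,0,0,0,0,0,-1,0,0,0,0,0,0])

```text
t: 23.1
eef_pos: [0.6349, 0.0375, 0.0322]
tool_rot: [0.0, 0.079, 0.997, 0.0]
contact_force: [1.1, -0.8, 0.2]
gripper_width: 0.004
```

Call:
drive_tool(series=[-1,1,0,0,0,0,0,-1,1,0,0,0,0,0,-1,0,0,0,0,0,0])

```text
t: 23.48
eef_pos: [0.6332, 0.0377, 0.0323]
tool_rot: [0.001, 0.079, 0.997, 0.0]
contact_force: [2.8, -1.1, -0.5]
gripper_width: -0.0
```

Call:
drive_tool(series=[-1,1,0,0,0,0,0,-1,1,0,0,0,0,0,-1,0,0,0,0,0,0])

```text
t: 23.85
eef_pos: [0.6326, 0.0379, 0.0328]
tool_rot: [0.002, 0.079, 0.997, 0.0]
contact_force: [6.0, -0.9, 1.0]
gripper_width: -0.003
```

```bash
python3 - <<'E'
from station import bot
from h import *
rel(bot.get_obs())
E
```

```text
t23.85 tcp rel slot: x 70.0 y 18.4  z 32.8 mm yaw(tool-slot) -0.001 F: x 6.1 y 0.0 z 1.0 rot [2.000e-03 7.940e-02 9.968e-01 1.000e-04] w -0.003
```

It stops firm at x=70 mm with 6 N, where a seated pin should be. I'll back off, check that the pin stands still, and hand in.

Call:
drive_tool(series=[-1,-10,0,0,0,0,0,-1,-40,0,0,0,0,0,-1,-40,0,-20,0,0,0,-1,0,0,-50,0,0,0,-1,0,0,-50,0,0,0,-1,0,0,0,0,0,0,-1,0,0,0,0,0,0])

```text
t: 24.72
eef_pos: [0.7185, 0.0241, 0.151]
tool_rot: [-0.001, 0.079, 0.997, 0.0]
contact_force: [-0.5, 0.6, 0.0]
gripper_width: 0.001
```

```bash
python3 - <<'E'
from station import bot
from h import *
rel(bot.get_obs())
s=load("scene0.pkl");c=bot.read_camera("scene")
d=np.abs(s["pixels"].astype(int)-c["pixels"]).sum(2);b=c["pixels"].mean(2)
m=np.zeros(d.shape,bool);m[210:232,246:276]=1
m&=(d>60)&(b>140);v,u=np.where(m);print("bright pin px",u.min(),u.max(),v.min(),v.max(),"centre",u.mean(),v.mean())
# other objects: scene change around eyepiece, bottle, box, dish, driver
for n,(x,y,r) in dict(eyep=(265,279,12),bottle=(184,194,14),box=(191,238,18),dish=(362,237,12),driver=(341,268,18)).items():
    print(n,(d[y-r:y+r,x-r:x+r]>60).mean().round(3))
bot.hand_in()
E
```

```text
t24.73 tcp rel slot: x 157.0 y 18.3  z 151.0 mm yaw(tool-slot) -0.001 F: x -0.6 y 0.5 z 0.0 rot [-0.0013  0.0792  0.9969  0.    ] w 0.001
bright pin px 253 269 218 226 centre 261.24444444444447 221.7111111111111
eyep 0.0
bottle 0.0
box 0.0
dish 0.0
driver 0.0
the job is handed in; nothing more can be done
```

The transport pin is in the carriage's hole with its shoulder against the panel, released, and I handed the job in at about 25 s; no verdict was reported.

**How it went:** I felt along the slot at about 5 N. The tip dropped into the hole about 18 mm to +y of the slot centre, and I pushed the pin home with at most about 7 N.

**Last checks:**
- **Seat:** After release I pressed the handle's end with the closed fingers. It stopped firm at 6 N, within about 1 mm of where a seated pin should be.
- **Camera:** The pin's handle shows where a seated pin projects.
- **Other things:** The eyepiece, cleaner bottle, slide box, dish and nut driver show no change in the scene picture.
- **Robot:** The arm is clear and the measured force is near zero.

**What went wrong or disagreed:**
- **First grasp missed:** The fingers closed just above the pin because the fingertips sat about 28 mm higher than the stated tool geometry. I found this in the pictures and gripped again lower.
- **Refused call:** My planned release call had 13 rows and was refused. The fingers therefore opened while the arm was already pulling back, which is why I re-pressed the pin to make sure of the seat.

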